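# Index, clamp and load the sample carousel, then start it

### The job

Set up the sample carousel: undo the orange clamp knob by a good quarter turn (its thread may be left- or right-hand, so try gently both ways to feel which way it gives), then push the turntable round by its studs until its notch stands at the red pointer, and turn the knob back until it is tight. Next stand every red-capped jar upright in the middle of a green pad of its own on the turntable, and only then press the yellow pedal right down to its stop, hold it there for about a second and let it come up. Leave the turntable clamped with its notch at the pointer and all jars on their pads, put right any jar that gets knocked aside, and do not shift the loose tubes and the beaker on the bench.

Things in the scene. Friction and masses are not known exactly. Their poses are not given: they have to be found in the camera images.
- clamp (a joint): Clamp knob on the spindle. Rad, counter-clockwise from above positive, tight at 0 (start; within 0.16 is tight). The thread is right- or left-hand, differing from start to start, not visible: from 0 it gives 0.07-0.12 rad the tightening way, then stands hard on a stop; the loosening way it turns up to 2.6 rad against 0.12 N m friction. A quarter turn loose is -1.57 or 1.57. Stays where it is left.
- clamp_grip (a point): Point on the knob's axis, in the grip bar, 34 mm above the turntable's surface. x runs along the bar, y across it, z up; turns with the knob. Knob: black flange 50 mm across, 10 mm thick, on the turntable, with an upright orange grip bar on top, 54 mm long, 14 mm thick, 36 mm high, its top 46 mm above the surface.
- carousel: Sample carousel, fixed to the bench: round blue base 264 mm across, 50 mm high, carrying the turntable; origin on its axis at bench height, z up. A red pointer block (40 mm long, 20 mm wide, 60 mm high) stands outside the rim on the base's own +x side.
- turntable (a joint): Aluminium turntable's angle, rad, counter-clockwise from above positive, endless; 0 or a full turn: notch at the pointer. 0.15 N m friction, stays where left. 250 mm across, surface 64 mm above the bench. Turn it by pushing sideways on one of 4 black upright studs (18 mm thick, 24 mm high above the surface, 108 mm from the axis, at 45, 135, 225, 315 degrees from the notch, midway between pads).
- notch (a point): Centre of the one notch (31 mm wide, 20 mm deep, black floor) in the turntable's rim, 118 mm from the axis; turns with the turntable.
- mark (a point): The place at the tip of the red pointer, 118 mm from the axis, where the notch's centre belongs.
- pad0 (a point): Centre, on the surface, of a round green pad with black edge (68 mm across, flush) on the turntable, 69 mm from its axis (four pads, 90 degrees apart); turns with the turntable.
- pad1 (a point): Centre, on the surface, of a round green pad with black edge (68 mm across, flush) on the turntable, 69 mm from its axis (four pads, 90 degrees apart); turns with the turntable.
- pad2 (a point): Centre, on the surface, of a round green pad with black edge (68 mm across, flush) on the turntable, 69 mm from its axis (four pads, 90 degrees apart); turns with the turntable.
- pad3 (a point): Centre, on the surface, of a round green pad with black edge (68 mm across, flush) on the turntable, 69 mm from its axis (four pads, 90 degrees apart); turns with the turntable.
- jar0: Sample jar with red screw cap, one solid piece, 56 mm in diameter, 60 mm high, about 0.14 kg, heaviest at the bottom; origin at the centre of its underside, z up. It starts upright on the mat. Some jars are absent in some starts.
- jar1: Sample jar with red screw cap, one solid piece, 56 mm in diameter, 60 mm high, about 0.14 kg, heaviest at the bottom; origin at the centre of its underside, z up. It starts upright on the mat. Some jars are absent in some starts.
- jar2: Sample jar with red screw cap, one solid piece, 56 mm in diameter, 60 mm high, about 0.14 kg, heaviest at the bottom; origin at the centre of its underside, z up. It starts upright on the mat. Some jars are absent in some starts.
- jar3: Sample jar with red screw cap, one solid piece, 56 mm in diameter, 60 mm high, about 0.14 kg, heaviest at the bottom; origin at the centre of its underside, z up. It starts upright on the mat. Some jars are absent in some starts.
- mat: Black ribbed rubber mat, 190 x 190 mm, 4 mm thick, fixed; origin at the centre of its underside. The jars start on it.
- pedal_base: Fixed dark steel foot of the start pedal, 170 x 100 mm, standing on the bench; origin at the centre of its underside; the pedal's hinge lies 62 mm from it along its +x, 30 mm up, with its free end on the -x side.
- pedal (a joint): Yellow hinged spring pedal plate, 145 x 78 mm, 10 mm thick, sloping up from its hinge at 0.30 rad when free. Value in rad, 0 when up, growing as its free end is pressed down, 0.26 at its stop. About 6 N at pedal_pad starts it, about 11 N holds it on the stop; it springs back up when let go.
- pedal_pad (a point): Point on the upper face of the pedal, 115 mm from the hinge and 30 mm from the free end, where to press; about 69 mm above the bench when up, 40 mm when at the stop. z is vertical when the pedal is up, x runs level from the free end towards the hinge; turns with the pedal.
- tube_a: Sample tube with blue cap lying on the bench, 125 mm long, 33 mm thick, loose; origin at the middle of its underside. Not part of the job: leave it where it is.
- tube_b: Sample tube with blue cap lying on the bench, 125 mm long, 33 mm thick, loose; origin at the middle of its underside. Not part of the job: leave it where it is.
- tube_c: Sample tube with blue cap lying on the bench, 125 mm long, 33 mm thick, loose; origin at the middle of its underside. Not part of the job: leave it where it is.
- beaker: Glass beaker, 68 mm across, 70 mm high, loose; origin at the middle of its underside. Not part of the job: leave it where it is.
Mind the look-alikes: they are no part of the job. What is shaped like the jar3 but blue, brown or purple is not meant.

How it is judged:
On the way, in this order (a step that is already met when the one before it is completed fails the run):
1. the clamp knob is turned loose by about a quarter turn (1.4 rad or more) ((value of joint clamp above 1.4 rad or value of joint clamp below -1.4 rad)), for 0.1 s.
2. with the knob loose, the turntable's notch is brought to rest at the red pointer (within 12 mm) (not (value of joint clamp between -0.16 and 0.16 rad) and horizontal distance between notch and mark below 0.012 m and velocity of joint turntable between -0.1 and 0.1 rad/s), for 0.3 s.
3. the knob is turned back tight (within 0.16 rad) with the notch at the pointer (value of joint clamp between -0.16 and 0.16 rad and horizontal distance between notch and mark below 0.012 m), for 0.2 s.
4. every jar stands upright on a pad (centre within 13 mm of the pad's centre) ((distance between jar0 and pad0 below 0.013 m or distance between jar0 and pad1 below 0.013 m or distance between jar0 and pad2 below 0.013 m or distance between jar0 and pad3 below 0.013 m) and angle between each of jar0, jar1, jar2, jar3's own z axis and vertical below 0.15 rad and linear speed of each of jar0, jar1, jar2, jar3 below 0.05 m/s and (distance between jar1 and pad0 below 0.013 m or distance between jar1 and pad1 below 0.013 m or distance between jar1 and pad2 below 0.013 m or distance between jar1 and pad3 below 0.013 m) and (distance between jar2 and pad0 below 0.013 m or distance between jar2 and pad1 below 0.013 m or distance between jar2 and pad2 below 0.013 m or distance between jar2 and pad3 below 0.013 m) and (distance between jar3 and pad0 below 0.013 m or distance between jar3 and pad1 below 0.013 m or distance between jar3 and pad2 below 0.013 m or distance between jar3 and pad3 below 0.013 m)), for 0.2 s.
5. the pedal is pressed down to its stop and held there (value of joint pedal above 0.235 rad), for 0.6 s.
At the end, for the whole second after the job is handed in: The knob is tight (within 0.16 rad of its start), the notch within 12 mm of the pointer's place, every jar upright (within 0.15 rad) and at rest on a pad, its centre within 13 mm of the pad's centre, the pedal up again (below 0.05 rad) (all of step 3 and all of step 4 and value of joint pedal below 0.05 rad); the robot touches nothing.
It fails at once if a thing that is not part of the job (tube or beaker) shifted by more than 40 mm (distance of any of tube_a, tube_b, tube_c, beaker from where it was at the start of the episode above 0.04 m).
Of jar0, jar1, jar2, jar3 only 2 to 4 are there at a start; the rules pass over those that are not, and their reading is None.
At some moment in a run one of jar0, jar1, jar2, jar3 may be knocked a few centimetres aside while the robot is not near it.
It also fails if it takes over 210 s, if anything falls off the work surface, if the arm or the gripper's body presses on something with over 40 N, if the wrist force passes 120 N, or if a joint passes its speed limit or range.

### The arm

A 6-joint arm with a two-finger parallel gripper is mounted at the origin on the work surface. World frame = base frame: x ahead of the robot, y to its left, z up, the work surface at z = 0. Lengths are in m, angles in rad, forces in N, time in s.
With the tool pointing down it reaches from about 0.25 to 0.725 m from the base axis. Payload 4 kg.
Tool frame: the origin (TCP) lies midway between the tips of the shut fingers; the grasp point (between the pads) lies manip.hold_point_z behind it (manip.hold_point_z is the distance from the TCP to the grasp point, in m); z points along the fingers, y is the line along which they close (so a half turn about z gives the same grasp; the last joint's range is limited). The gripper opens to 85 mm and grips with 20 to 120 N. Pads are 22 mm wide; open, the fingers measure 114 mm over their backs; the gripper's body (76 mm by 85 mm) begins 54 mm behind the grasp point. The pads swing forward as they close: fully open they stand 13 mm farther back than shut.
Start: joints at [-1.13, 0.241, 0.005, 1.335, 0, 1.571], TCP at [0.213, -0.452, 0.231] pointing down, gripper open.
Joint ranges: [-2.72, 2.72], [-1.05, 1.87], [-1.09, 1.28], [-1.99, 2.15], [-1.42, 1.44], [-3.14, 3.14]. Speed limits (rad/s): [2.79, 2.79, 3.14, 3.14, 3.14, 3.14].

### API

Orientations are given as a unit quaternion [x, y, z, w].
In Python, from bench import manip, viewer, models gives the robot as it stands.
- The arm moves only by the shell command python3 -m crank 'ROWS' [FORCE]. ROWS is JSON, a list of rows, each a list of 5 numbers: the opening, from 0 (shut) to 1 (fully open), then the shift along the world's x, y, z normalised to -1 to 1, where 1 is 0.03 m, then the turn about the world's z normalised to -1 to 1, where 1 is 0.12 rad. A call has 1 to 10 rows; each row shifts and turns the commanded pose from where the row before left it; what a row does not reach is not made up. A row lasts 1/12 s, in which the tool goes at most 41.7 mm and 7.16 degrees, less where a joint would pass 70% of its speed; a pose out of reach is approached as far as the arm can. A call with a number of a shift or a turn outside -1 to 1 is refused whole. A call with a gripper value outside its range is refused whole. The fingers move at their own pace and stop on an object; FORCE is the grip in N (left out, the last holds). Time passes only in rows, so rows that do not move let the fingers close. It gives the time, the measured TCP pose, the force, the opening and the grip force at its end, in the units of the state.
- manip.observe(): the state, without advancing time (a new reading comes with each control period).
- viewer.read_camera(name): name is "scene" or "top" or "wrist"; returns a dict with "color" (480x640x3 uint8, blue, green, red), "K" (3x3 intrinsics, pixels), "R" (3x3) and "t" (3): a world point X has camera coordinates R X + t. Camera axes: x right, y down, z forward; pixel columns grow to the right and rows downward; lengths in m; the calibration is good to about 2 mm. A picture is of the moment at which its call begins. There is no depth.
- manip.finish_job(): hands the job in; it is judged then, once.
Trained networks look in a picture, given as the dict that the camera call returned (one of the last four; its "shot" number tells which), for a name from the list of things; names that differ only in an ending like _2 or _b are one class to them, and where a whole thing is asked for, a point or a joint stands for the part that bears it (a point fixed in the world has none). Each returns a list of dicts, best first, with "score" (0 to 1); they miss things now and then, are a little off and sometimes report something else, mostly with a low value. They report only what shows in the picture. A call takes as long as a camera call. They do not tell look-alikes from the thing itself.
- models.search_frame(picture, label): "uv" ([column, row] in pixels, amid what is visible of it).
- models.spot_point(picture, label): "uv" ([column, row] in pixels: a listed point, or the origin of a listed thing).
The state is a dict: "time": time; "joint_pos": joint angles; "dq": joint speeds; "joint_efforts": joint torques, N m; "eef_pos": TCP position; "tool_rot": TCP orientation; "ft_force": force on the tool from outside, world axes, zero at the start; "moment": the same for the moment, N m; "gripper_width": finger opening in m; "gripper_force": force on a finger pad.
Only numpy, scipy, OpenCV 4.12 (cv2) and the standard library are available. Lean on these libraries where they do the work, as an engineer would, in place of code of your own. Each camera call takes 0.05 s, during which the arm holds its last target. There are 200 camera calls.

## Working session

There is one attempt and no reset: what is moved stays moved. The work goes in short steps, Python scripts to look and compute and a shell command to move; the robot and the scene stay as the last step left them, time stands still between calls to the robot, and variables do not carry over. Pictures are saved under pics/ and viewed, at most 14 in all, crops included, and the job is handed in when it is done.

```bash
mkdir -p pics; ls
cat > h.py <<'E'
import numpy as np, cv2
from bench import manip, viewer, models
def ray(c,uv,z):
    K,R,t=map(np.array,(c["K"],c["R"],c["t"]))
    d=R.T@np.linalg.inv(K)@np.array([uv[0],uv[1],1.]); o=-R.T@t
    return o+d*(z-o[2])/d[2]
def proj(c,X):
    K,R,t=map(np.array,(c["K"],c["R"],c["t"])); p=K@(R@np.array(X)+t); return p[:2]/p[2]
def pts(c,label,z,n=6,f=models.spot_point):
    return [(round(d["score"],2),np.round(d["uv"]).astype(int).tolist(),ray(c,d["uv"],z)[:2].round(3).tolist()) for d in f(c,label)[:n]]
E
python3 - <<'E'
from h import *
s=manip.observe(); print(s["time"],s["eef_pos"],s["tool_rot"],s["gripper_width"],manip.hold_point_z)
for n in("top","scene"):
    c=viewer.read_camera(n); cv2.imwrite(f"pics/{n}0.png",c["color"])
    print(n, (-np.array(c["R"]).T@np.array(c["t"])).round(3))
    for l,z in [("clamp_grip",.098),("carousel",0),("notch",.064),("pad0",.064),("jar0",.004),("mat",0),("pedal_pad",.069),("pedal_base",0),("tube_a",0),("beaker",0)]:
        print(l,pts(c,l,z))
E
```

```text
pics
0.0 [ 0.2130722  -0.45162852  0.23043152] [ 9.75808744e-01  2.18623524e-01 -2.20103628e-04 -1.00045527e-03] 0.08542576174760727 0.0187
top [0.45  0.062 1.233]
clamp_grip [(0.57, [333, 195], [0.608, -0.016])]
carousel [(0.68, [332, 199], [0.61, -0.02])]
notch [(0.95, [284, 200], [0.601, 0.11])]
pad0 [(0.87, [332, 173], [0.671, -0.016]), (0.77, [306, 197], [0.608, 0.052]), (0.64, [335, 222], [0.542, -0.022]), (0.55, [358, 198], [0.604, -0.082])]
jar0 [(0.83, [152, 264], [0.438, 0.47]), (0.81, [187, 262], [0.44, 0.377]), (0.67, [226, 230], [0.528, 0.27]), (0.66, [173, 315], [0.3, 0.412]), (0.58, [147, 294], [0.357, 0.483])]
mat [(0.91, [211, 243], [0.491, 0.313]), (0.35, [441, 254], [0.458, -0.318])]
pedal_pad [(0.62, [451, 270], [0.413, -0.322])]
pedal_base [(0.76, [440, 253], [0.46, -0.314]), (0.41, [360, 199], [0.611, -0.098])]
tube_a [(0.88, [363, 271], [0.411, -0.101]), (0.78, [235, 174], [0.68, 0.246]), (0.65, [293, 272], [0.412, 0.089])]
beaker [(0.75, [409, 176], [0.674, -0.233])]
scene [1.22  0.694 0.829]
clamp_grip []
carousel [(0.65, [270, 270], [0.609, -0.015])]
notch [(0.78, [305, 274], [0.606, 0.109])]
pad0 [(0.91, [289, 265], [0.61, 0.058]), (0.86, [250, 242], [0.617, -0.081]), (0.81, [249, 263], [0.675, -0.018]), (0.8, [290, 237], [0.528, -0.022])]
jar0 [(0.91, [374, 309], [0.532, 0.268]), (0.83, [474, 339], [0.446, 0.484]), (0.79, [437, 311], [0.431, 0.379]), (0.7, [498, 320], [0.356, 0.497]), (0.58, [473, 288], [0.298, 0.403])]
mat [(0.58, [403, 308], [0.476, 0.313])]
pedal_pad [(0.58, [249, 180], [0.419, -0.317]), (0.44, [252, 282], [0.718, 0.045])]
pedal_base [(0.82, [240, 202], [0.456, -0.324])]
tube_a [(0.98, [321, 338], [0.685, 0.235]), (0.87, [349, 256], [0.417, 0.093]), (0.55, [302, 223], [0.398, -0.107]), (0.54, [272, 268], [0.601, -0.018])]
beaker [(0.78, [200, 245], [0.676, -0.231])]
```

View pics/top0.png

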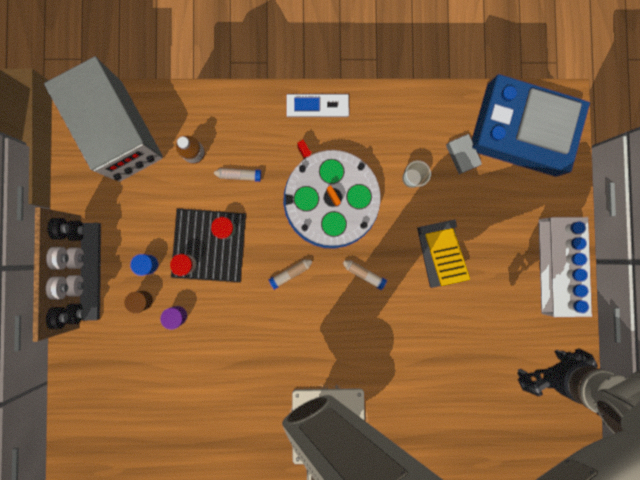

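View pics/scene0.png

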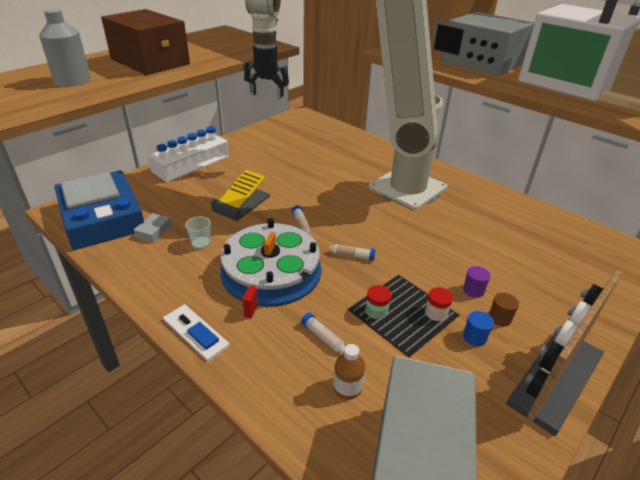

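Run:
```python
import cv2
a=cv2.imread("pics/top0.png")
l=cv2.resize(a[130:270,255:395],(560,560),interpolation=cv2.INTER_CUBIC)
cv2.imwrite("pics/crop0.png",l)
```

```text
(no output)
```

View pics/crop0.png

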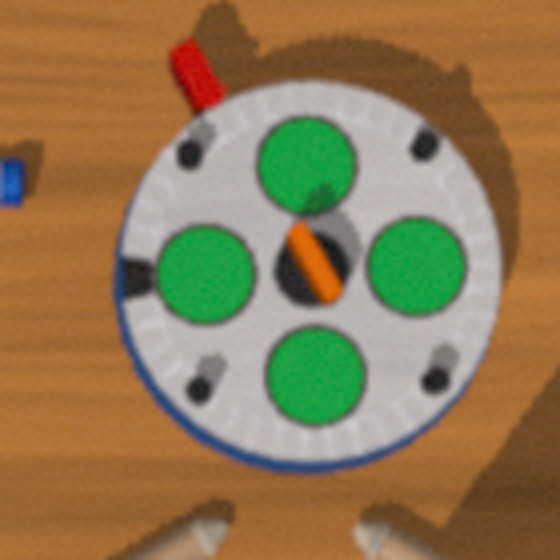

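The top view shows the orange knob bar at (333,195), the notch at (289,199), and the red pointer at (305,149), about 60° clockwise of the notch as seen from above. Things that could be taken for the jars, by pixel:
- **Red caps on the mat:** (222,228) and (181,265). These are the two jars I want.
- **Other caps:** blue (144,264), brown (138,300) and purple (173,317), plus the brown bottle at (190,148). These are look-alikes.

Next I'll refine the positions by colour and take a close crop of the jars.

```bash
cat >> h.py <<'E'
def blobs(c,lo,hi,z,amin=15):
    hsv=cv2.cvtColor(c["color"],cv2.COLOR_BGR2HSV); m=cv2.inRange(hsv,lo,hi)
    n,lab,st,ce=cv2.connectedComponentsWithStats(m); out=[]
    for i in range(1,n):
        if st[i,4]<amin: continue
        v,u=np.nonzero(lab==i); P=np.array([ray(c,(a,b),z)[:2] for a,b in zip(u,v)]); mu=P.mean(0)
        w,V=np.linalg.eigh(np.cov((P-mu).T)); a=np.degrees(np.arctan2(V[1,1],V[0,1]))
        out.append((int(st[i,4]),ce[i].round(1).tolist(),mu.round(4).tolist(),round(float(a),1),np.sqrt(w).round(4).tolist()))
    return out
GREEN=((50,120,60),(80,255,255)); ORANGE=((6,200,170),(14,255,255)); RED=((0,220,90),(3,255,255))
E
python3 - <<'E'
from h import *
c=viewer.read_camera("top")
for n,k,z in(("g",GREEN,.064),("o",ORANGE,.11),("r",RED,.06)):
    for b in blobs(c,*k,z): print(n,b)
a=c["color"]; cv2.imwrite("pics/crop1.png",cv2.resize(a[190:340,110:270],(640,600),interpolation=cv2.INTER_CUBIC))
E
python3 -m crank '[[1,0.5,0.5,0,1],[1,0.5,0.5,0,1]]'; python3 -c "
from bench import manip;print(manip.observe()['joint_pos'])"
```

```text
g (432, [331.1, 170.9], [0.6761, -0.0136], -150.3, [0.0154, 0.0155])
g (436, [358.6, 196.2], [0.6092, -0.085], 108.3, [0.0154, 0.0156])
g (437, [305.8, 198.1], [0.605, 0.0531], 71.0, [0.0153, 0.0156])
g (442, [333.4, 223.5], [0.538, -0.0182], -144.0, [0.0155, 0.0155])
o (99, [333.4, 195.2], [0.6057, -0.0158], -151.9, [0.0036, 0.0143])
r (106, [303.5, 148.8], [0.7358, 0.058], -151.9, [0.0056, 0.0112])
r (322, [221.6, 227.2], [0.5309, 0.2724], 83.7, [0.0129, 0.0135])
r (320, [180.7, 264.5], [0.4353, 0.3776], 110.7, [0.0128, 0.0134])
time: 1.32
eef_pos: [0.2431, -0.4224, 0.2312]
tool_rot: [0.942, 0.335, 0.0, 0.0]
ft_force: [0.9, -0.5, 0.0]
gripper_width: 0.0851
gripper_force: 0.0
[-1.04851920e+00  2.15664227e-01 -2.75647093e-02  1.32754527e+00
 -1.67176398e-06  1.40909643e+00]
```

View pics/crop1.png

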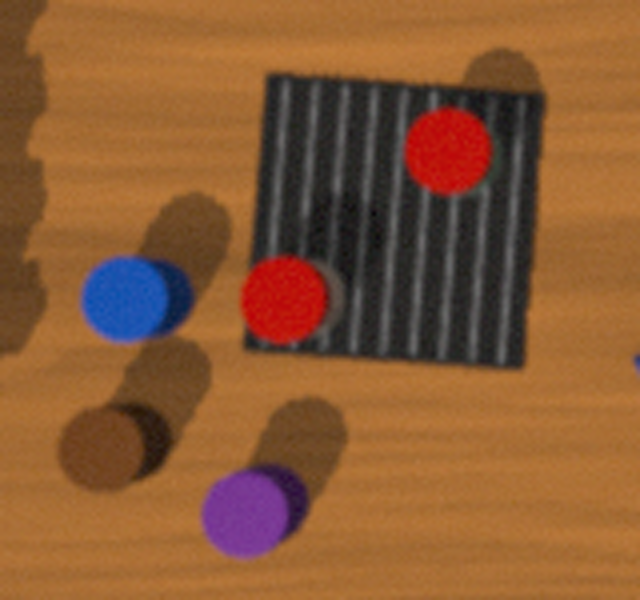

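Two red jars stand on the mat, at crop (448,151) and (284,300). The blue, brown and purple caps off the mat are decoys. The carousel axis is about (0.607,-0.016), the bar lies at 28°, the pointer is at about 29° and the notch at 92°.

```bash
R='x'; 
python3 -m crank '[[1,0.48,0.54,0,0.98],[1,0.48,0.54,0,0.98],[1,0.48,0.54,0,0.98],[1,0.48,0.54,0,0.98],[1,0.48,0.54,0,0.98],[1,0.48,0.54,0,0.98],[1,0.48,0.54,0,0.98],[1,0.48,0.54,0,0.98],[1,0.48,0.54,0,0.98],[1,0.48,0.54,0,0.98]]' >/dev/null
python3 -m crank '[[1,0.48,0.54,0,0.98],[1,0.48,0.54,0,0.98],[1,0.48,0.54,0,0.98],[1,0.48,0.54,0,0.98],[1,0.48,0.54,0,0.98],[1,0.48,0.54,0,0.98],[1,0.48,0.54,0,0.98],[1,0.48,0.54,0,0.98],[1,0.48,0.54,0,0.98],[1,0.48,0.54,0,0.98]]' >/dev/null
python3 -m crank '[[1,0.48,0.54,0,0.98],[1,0.48,0.54,0,0.98],[1,0.48,0.54,0,0.98],[1,0.48,0.54,0,0.98],[1,0.48,0.54,0,0.98],[1,0,0,-0.7,0],[1,0,0,-0.7,0],[1,0,0,0,0]]'
python3 - <<'E'
from h import *
s=manip.observe(); q=s["tool_rot"]; print(s["eef_pos"],2*np.degrees(np.arctan2(q[1],q[0])),s["joint_pos"])
c=viewer.read_camera("wrist"); cv2.imwrite("pics/w1.png",c["color"])
for b in blobs(c,*ORANGE,.11): print(b)
E
```

```text
time: 3.65
eef_pos: [0.6009, -0.0166, 0.1846]
tool_rot: [-0.238, 0.971, 0.001, -0.004]
ft_force: [-1.0, 0.4, -0.3]
gripper_width: 0.0854
gripper_force: 0.0
[ 0.60093129 -0.016575    0.18458346] 207.50987497187597 [-2.75446475e-02  4.70714366e-01  2.15993345e-01  1.32434663e+00
 -6.04950749e-05 -5.07682292e-01]
```

View pics/w1.png

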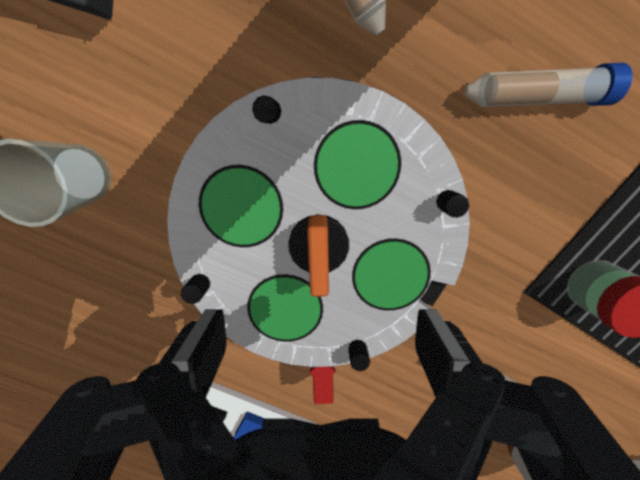

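The bar runs up and down in the wrist view at (318,255), in line with the fingers' plane and with the pointer at (322,385). I'll go down onto it and grip.

```bash
python3 -m crank '[[1,0.16,0,-0.5,0.08],[1,0,0,-0.9,0],[1,0,0,-0.9,0],[1,0,0,-0.9,0],[1,0,0,-0.15,0],[0,0,0,0,0],[0,0,0,0,0],[0,0,0,0,0],[0,0,0,0,0],[0,0,0,0,0]]' 60
python3 -m crank '[[0,0,0,0,0],[0,0,0,0,0],[0,0,0,0,0.5],[0,0,0,0,0.5],[0,0,0,0,0.4],[0,0,0,0,0]]'
python3 -c "
from bench import manip;s=manip.observe();print(s['moment'],s['joint_efforts'][5],s['joint_pos'][5])"
```

```text
time: 4.53
eef_pos: [0.6094, -0.0173, 0.0908]
tool_rot: [-0.242, 0.97, -0.0, 0.002]
ft_force: [-1.1, -0.1, -0.3]
gripper_width: 0.0256
gripper_force: 0.0
time: 5.03
eef_pos: [0.6077, -0.0144, 0.0907]
tool_rot: [-0.324, 0.946, 0.002, 0.001]
ft_force: [-4.6, 7.4, 7.6]
gripper_width: 0.0127
gripper_force: 60.1
[1.3873908  0.92463469 0.0998984 ] -0.17730514984577894 -0.686711954594244
```

```bash
python3 -m crank '[[0.6,0,0,0,0],[0.6,0,0,0,0],[0.6,0,0,0,0],[0.6,-0.05,-0.05,-0.3,0],[0,0,0,0,0],[0,0,0,0,0],[0,0,0,0,0],[0,0,0,0,0],[0,0,0,0,0]]'
python3 -m crank '[[0,0,0,0,0.5],[0,0,0,0,0.5],[0,0,0,0,0]]'
python3 - <<'E'
from h import *
s=manip.observe();print(s['moment'],s['gripper_width'],s['joint_pos'][5])
c=viewer.read_camera("wrist"); cv2.imwrite("pics/w2.png",c["color"][100:400,130:510])
E
```

```text
time: 5.78
eef_pos: [0.6044, -0.0168, 0.0793]
tool_rot: [-0.323, 0.946, 0.003, -0.002]
ft_force: [-5.0, 5.4, 1.8]
gripper_width: 0.0129
gripper_force: 60.1
time: 6.03
eef_pos: [0.6046, -0.017, 0.0793]
tool_rot: [-0.38, 0.925, 0.002, -0.001]
ft_force: [-4.7, 5.1, 2.4]
gripper_width: 0.013
gripper_force: 60.0
[0.78040975 0.80290391 0.20154986] 0.01303074875763449 -0.8097490875124078
```

View pics/w2.png

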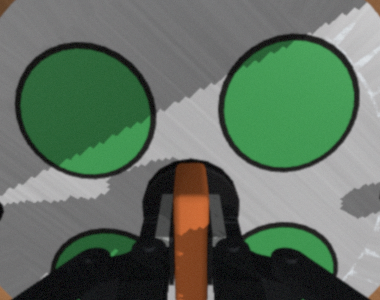

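The bar stays held in line between the pads after 0.29 rad of positive turn, which is past the 0.12 rad play. Counter-clockwise is therefore the loosening way, and I'll carry on.

```bash
python3 -m crank '[[0,0,0,0,0.9],[0,0,0,0,0.9],[0,0,0,0,0.9],[0,0,0,0,0.9],[0,0,0,0,0.9],[0,0,0,0,0.9],[0,0,0,0,0.9],[0,0,0,0,0.9],[0,0,0,0,0.9],[0,0,0,0,0.9]]'
python3 -m crank '[[0,0,0,0,0.9],[0,0,0,0,0.9],[0,0,0,0,0.3],[0,0,0,0,0],[0,0,0,0,0]]'
python3 -m crank '[[0.6,0,0,0,0],[0.6,0,0,0,0],[0.6,0,0,0,0],[0.6,0,0,0.9,0],[0,0,0,0.9,0],[0,0,0,0.8,0],[0,-0.9,-0.7,0,0],[0,-0.9,-0.7,0,0],[0,-0.9,-0.7,0,0],[0,-0.9,-0.7,0,0]]'
python3 - <<'E'
from h import *
s=manip.observe();print(s['joint_pos'])
c=viewer.read_camera("top"); cv2.imwrite("pics/t2.png",cv2.resize(c["color"][130:270,255:395],(560,560)))
for n,k,z in(("g",GREEN,.064),("o",ORANGE,.11)):
    for b in blobs(c,*k,z): print(n,b)
E
```

```text
time: 6.92
eef_pos: [0.6074, -0.0177, 0.0794]
tool_rot: [0.802, -0.597, -0.0, -0.001]
ft_force: [3.6, 3.9, -4.8]
gripper_width: 0.0132
gripper_force: 59.3
time: 7.33
eef_pos: [0.608, -0.0175, 0.0794]
tool_rot: [0.87, -0.493, 0.0, -0.002]
ft_force: [4.5, 3.4, -5.8]
gripper_width: 0.0127
gripper_force: 59.3
time: 8.17
eef_pos: [0.4974, -0.1035, 0.1582]
tool_rot: [0.87, -0.494, 0.0, 0.0]
ft_force: [1.0, -0.6, -0.5]
gripper_width: 0.0001
gripper_force: 0.0
[-2.04955108e-01  2.99811973e-01 -1.10811869e-01  1.15945839e+00
 -4.20563429e-04 -2.31418702e+00]
g (433, [331.1, 170.9], [0.676, -0.0136], -155.2, [0.0154, 0.0155])
g (436, [358.7, 196.1], [0.6093, -0.0851], 122.4, [0.0154, 0.0156])
g (439, [305.8, 198.1], [0.6049, 0.0532], 87.5, [0.0154, 0.0156])
g (444, [333.4, 223.5], [0.538, -0.0183], 80.4, [0.0155, 0.0156])
o (94, [333.2, 195.2], [0.6057, -0.0152], 121.2, [0.0033, 0.0148])
```

View pics/t2.png

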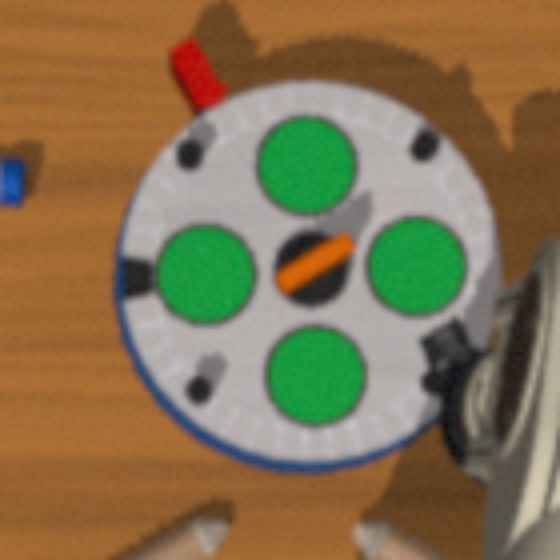

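The knob now stands at 121°, 1.62 rad loose, and the turntable has not moved. The notch is at crop (135,277). The stud at 227°, crop (437,380), will be pushed clockwise.

```bash
python3 -m crank '[[0,0.8,-0.18,0,0.78],[0,0.8,-0.18,0,0.78],[0,0.8,-0.18,0,0.78],[0,0,0,0,0],[0,0,0,-0.95,0],[0,0,0,-0.95,0],[0,0,0,-0.95,0],[0,0,0,0,0]]'
python3 - <<'E'
from h import *
s=manip.observe(); p=s["eef_pos"][:2]; C=np.array([.607,-.016])
print(np.degrees(np.arctan2(*(p-C)[::-1]))%360)
prev=p
for f in np.arange(244,172,-6.):
    q=C+.110*np.array([np.cos(np.radians(f)),np.sin(np.radians(f))]); print(f,((q-prev)/.03).round(2)); prev=q
E
```

```text
time: 8.88
eef_pos: [0.5657, -0.118, 0.0665]
tool_rot: [0.93, -0.368, -0.006, 0.001]
ft_force: [-1.8, 0.9, -1.2]
gripper_width: 0.0001
gripper_force: 0.0
247.95585143347455
244.0 [-0.23  0.1 ]
238.0 [-0.34  0.19]
232.0 [-0.31  0.22]
226.0 [-0.29  0.25]
220.0 [-0.26  0.28]
214.0 [-0.23  0.31]
208.0 [-0.2   0.33]
202.0 [-0.16  0.35]
196.0 [-0.12  0.36]
190.0 [-0.09  0.37]
184.0 [-0.05  0.38]
178.0 [-0.01  0.38]
```

```bash
python3 -m crank '[[0,-0.23,0.1,0.12,-0.5],[0,-0.34,0.19,0,-0.87],[0,-0.31,0.22,0,-0.87],[0,-0.29,0.25,0,-0.87],[0,-0.26,0.28,0,-0.87],[0,-0.23,0.31,0,-0.87],[0,-0.2,0.33,0,-0.87],[0,-0.16,0.35,0,-0.87],[0,-0.12,0.36,0,-0.87]]'
python3 -m crank '[[0,-0.09,0.37,0,-0.87],[0,0,0,0,0]]'
cat >> h.py <<'E'
def state(c):
    P=np.array([b[2] for b in blobs(c,*GREEN,.064,60)]); C=np.array([.607,-.016]); d=P-C
    print("pads",P.tolist(),"ang mod90",(np.degrees(np.arctan2(d[:,1],d[:,0]))%90).round(1))
    print("bar",[b[2:4] for b in blobs(c,*ORANGE,.11)])
E
python3 - <<'E'
from h import *
s=manip.observe();print(s['joint_pos'])
c=viewer.read_camera("top"); state(c); print(pts(c,"notch",.064,2))
c=viewer.read_camera("scene"); print(pts(c,"notch",.064,2))
E
```

```text
time: 9.63
eef_pos: [0.506, -0.0478, 0.0777]
tool_rot: [-0.677, 0.736, -0.001, -0.001]
ft_force: [-0.9, -2.3, 0.6]
gripper_width: -0.0003
gripper_force: 1.1
time: 9.8
eef_pos: [0.5035, -0.0349, 0.0776]
tool_rot: [-0.64, 0.768, -0.0, 0.0]
ft_force: [-0.4, 0.1, 0.4]
gripper_width: -0.0004
gripper_force: 0.0
[-6.94753721e-02  3.71501461e-01 -2.39133610e-01  9.59264585e-01
  4.17795022e-04 -1.45896290e+00]
pads [[0.6577, 0.0312], [0.6541, -0.0665], [0.56, 0.0345]] ang mod90 [43.  43.  42.9]
bar [([0.6057, -0.0152], 121.2)]
[(0.76, [299, 165], [0.692, 0.071])]
[(0.62, [268, 286], [0.698, 0.076])]
```

```bash
python3 -m crank '[[0,-0.1,0.3,0,-0.7],[0,-0.06,0.3,0,-0.7],[0,-0.02,0.22,0,-0.6],[0,0,0,0,0],[0,0,0,0,0]]'
python3 - <<'E'
from h import *
c=viewer.read_camera("top"); state(c); print(pts(c,"notch",.064,2)); print(manip.observe()["eef_pos"])
cv2.imwrite("pics/t3.png",cv2.resize(c["color"][130:270,255:395],(560,560)))
E
```

```text
time: 10.42
eef_pos: [0.4987, -0.0118, 0.0761]
tool_rot: [-0.545, 0.838, -0.0, 0.0]
ft_force: [0.1, -0.3, 0.3]
gripper_width: -0.0
gripper_force: 0.0
pads [[0.6658, 0.0202], [0.6433, -0.075], [0.5711, 0.0438]] ang mod90 [31.6 31.6 31. ]
bar [([0.6066, -0.0153], 120.8)]
[(0.67, [305, 160], [0.704, 0.055])]
[ 0.49852934 -0.01198593  0.0759558 ]
```

View pics/t3.png

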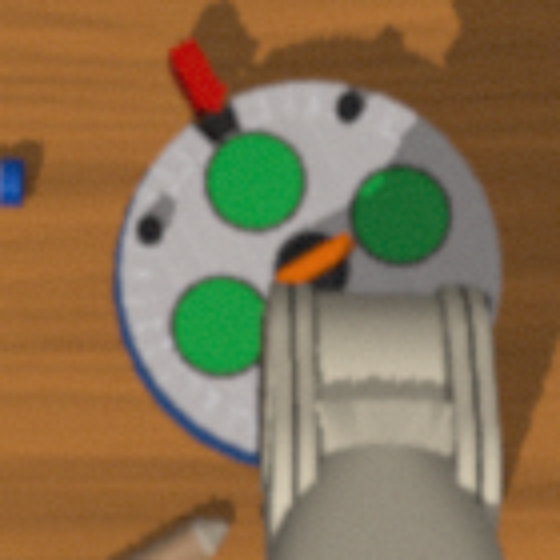

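The notch at crop (217,125) stands about 2° short of the pointer's line. I'll nudge it, then retreat and line up on the bar.

```bash
python3 -m crank '[[0,0,0.15,0,-0.2],[0,0,0,0,0],[0,0,0,0,0],[0,0,0,0,0],[0,0,-0.4,0,0],[0,0,0,0.9,0.9],[0,0,0,0.9,0.9],[1,0,0,0.9,0.9],[1,0.9,0,0,0.9],[1,0.9,0,0,0.9]]'
python3 -m crank '[[1,0.9,0,0,0.9],[1,0.87,0,0,0.9],[1,0,0,0,0.9],[1,0,0,0,0.85],[1,0,0,0,0]]'
python3 - <<'E'
from h import *
s=manip.observe(); q=s["tool_rot"]; print(s["eef_pos"],2*np.degrees(np.arctan2(q[1],q[0])),s["joint_pos"][5])
c=viewer.read_camera("top"); state(c)
c=viewer.read_camera("scene"); state(c);
c=viewer.read_camera("wrist"); state(c);print([b[1:] for b in blobs(c,*RED,.06)])
E
```

```text
time: 11.35
eef_pos: [0.5538, -0.0202, 0.1599]
tool_rot: [0.742, -0.671, 0.002, -0.001]
ft_force: [0.4, 0.4, 0.0]
gripper_width: 0.0356
gripper_force: 0.0
time: 11.77
eef_pos: [0.6056, -0.0201, 0.1562]
tool_rot: [0.866, -0.5, -0.0, 0.0]
ft_force: [-0.8, -0.6, -0.8]
gripper_width: 0.0857
gripper_force: 0.0
[ 0.60560962 -0.02013634  0.15616211] -60.05893180054993 -2.1264466018494326
pads [[0.6651, 0.0255], [0.5727, 0.0437]] ang mod90 [35.5 29.9]
bar []
pads [[0.54, -0.0498], [0.6421, -0.0745], [0.5738, 0.0452], [0.6679, 0.0197]] ang mod90 [26.8 31.  28.5 30.4]
bar []
pads [[0.6423, -0.075], [0.6679, 0.02], [0.5473, -0.0493], [0.5716, 0.0478]] ang mod90 [30.9 30.6 29.2 29. ]
bar []
[]
```

```bash
python3 -m crank '[[1,0,0.15,-0.8,0.1],[1,0,0,-0.9,0],[1,0,0,-0.85,0],[0,0,0,0,0],[0,0,0,0,0],[0,0,0,0,0],[0,0,0,0,0],[0,0,0,0,0],[0,0,0,0,0],[0,0,0,0,0]]'
python3 -m crank '[[0,0,0,0,0],[0,0,0,0,0],[0,0,0,0,-0.9],[0,0,0,0,-0.9],[0,0,0,0,-0.9],[0,0,0,0,-0.9],[0,0,0,0,-0.9],[0,0,0,0,-0.9],[0,0,0,0,-0.9],[0,0,0,0,-0.9]]'
python3 -m crank '[[0,0,0,0,-0.9],[0,0,0,0,-0.9],[0,0,0,0,-0.9],[0,0,0,0,-0.9],[0,0,0,0,-0.9],[0,0,0,0,-0.9],[0,0,0,0,-0.9],[0,0,0,0,-0.5],[0,0,0,0,0],[0,0,0,0,0]]'
python3 - <<'E'
from h import *
s=manip.observe(); q=s["tool_rot"]; print(s["eef_pos"],2*np.degrees(np.arctan2(q[1],q[0]))%360,s["moment"])
E
```

```text
time: 12.75
eef_pos: [0.6065, -0.0146, 0.0823]
tool_rot: [0.868, -0.496, 0.001, -0.001]
ft_force: [-0.2, 0.1, 5.9]
gripper_width: 0.0127
gripper_force: 59.3
time: 13.58
eef_pos: [0.6067, -0.0146, 0.0823]
tool_rot: [-0.579, 0.815, -0.001, 0.001]
ft_force: [-0.6, -0.2, 5.7]
gripper_width: 0.013
gripper_force: 59.5
time: 14.42
eef_pos: [0.6069, -0.0148, 0.0823]
tool_rot: [-0.211, 0.978, -0.001, 0.002]
ft_force: [-0.6, -1.5, 5.7]
gripper_width: 0.0131
gripper_force: 59.5
[ 0.60693629 -0.01481689  0.0823282 ] 204.32523969868151 [-0.1595571   0.15713671  0.35733846]
```

Tight at 0.07 rad past zero on the stop. I'll release, check from above, and head for jar A.

```bash
python3 -m crank '[[1,0,0,0,0],[1,0,0,0,0],[1,0,0,0,0],[1,0,0,0,0],[1,0,0,0.9,0],[1,0,0,0.9,0],[1,0,0,0.9,0],[1,-0.23,0.87,0,0.1],[1,-0.23,0.87,0,0.1],[1,-0.23,0.87,0,0.1]]'
python3 -m crank '[[1,-0.23,0.87,0,0.1],[1,-0.23,0.87,0,0.1],[1,-0.23,0.87,0,0.1],[1,-0.23,0.87,0,0.1],[1,-0.23,0.87,0,0.1],[1,-0.23,0.87,0,0.1],[1,-0.23,0.87,0,0],[1,0,0,0,0],[1,0,0,0,0]]'
cat >> h.py <<'E'
def jars(c,z=.064): return [b[1:3] for b in blobs(c,*RED,z,60)]
E
python3 - <<'E'
from h import *
s=manip.observe(); q=s["tool_rot"]; print(s["eef_pos"],2*np.degrees(np.arctan2(q[1],q[0]))%360)
c=viewer.read_camera("top"); state(c); print(jars(c))
c=viewer.read_camera("wrist"); print(jars(c)); cv2.imwrite("pics/w4.png",c["color"])
print(pts(c,"jar0",.004))
E
```

```text
time: 15.25
eef_pos: [0.5848, 0.0642, 0.162]
tool_rot: [-0.227, 0.974, 0.0, 0.001]
ft_force: [0.1, 1.0, -1.3]
gripper_width: 0.0853
gripper_force: 0.0
time: 16.0
eef_pos: [0.5357, 0.2478, 0.161]
tool_rot: [-0.264, 0.964, -0.0, -0.0]
ft_force: [-0.4, -0.2, 0.4]
gripper_width: 0.0852
gripper_force: 0.0
[0.53572154 0.24784573 0.16104702] 210.65160676225784
pads [[0.6669, 0.0183], [0.6414, -0.0758], [0.5727, 0.0437], [0.5472, -0.0504]] ang mod90 [29.8 29.9 29.9 29.9]
bar []
[([303.7, 149.4], [0.7332, 0.0576])]
[]
[(0.88, [580, 257], [0.439, 0.481]), (0.83, [501, 200], [0.435, 0.378]), (0.71, [637, 73], [0.299, 0.404]), (0.67, [348, 228], [0.528, 0.272])]
```

View pics/w4.png

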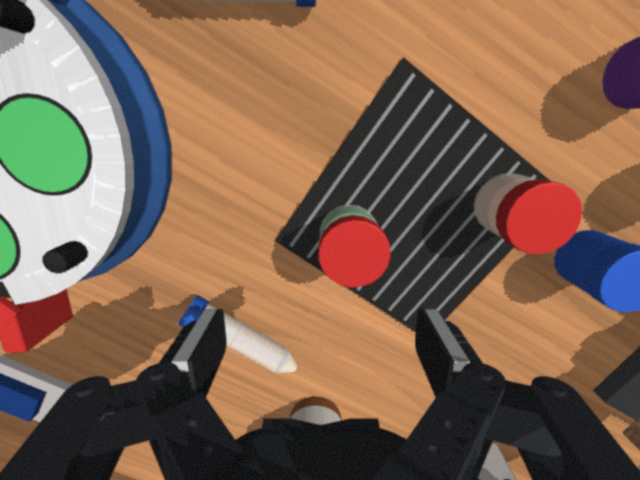

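The wrist view shows jar A at (353,250), jar B at (538,215), and a blue decoy at (610,275). I'll go down on jar A.

```bash
python3 -m crank '[[1,-0.1,0.4,0,0],[1,-0.1,0.4,0,0],[1,0,0,-0.8,0],[1,0,0,-0.9,0],[1,0,0,-0.9,0],[1,0,0,-0.9,0],[1,0,0,-0.7,0],[1,0,0,-0.2,0],[1,0,0,0,0]]'
python3 -m crank '[[0,0,0,0,0],[0,0,0,0,0],[0,0,0,0,0],[0,0,0,0,0],[0,0,0,0,0],[0,0,0,0,0],[0,0,0,0,0],[0,0,0,0,0]]' 35
python3 - <<'E'
from h import *
s=manip.observe(); q=s["tool_rot"]; print(s["eef_pos"],2*np.degrees(np.arctan2(q[1],q[0]))%360)
E
```

```text
time: 16.9
eef_pos: [0.5288, 0.2702, 0.0273]
tool_rot: [-0.263, 0.965, -0.0, -0.002]
ft_force: [-0.1, 0.4, -0.2]
gripper_width: 0.0852
gripper_force: 0.0
time: 17.57
eef_pos: [0.5321, 0.2715, 0.0318]
tool_rot: [-0.263, 0.965, 0.001, 0.002]
ft_force: [-0.1, -0.3, 6.9]
gripper_width: 0.0553
gripper_force: 37.7
[0.53207699 0.27153774 0.03175345] 210.48412501549274
```

```bash
python3 -m crank '[[0,0,0,0.5,0],[0,0,0,0.9,0],[0,0,0,0.9,0],[0,0,0,0.9,0],[0,0,0,0.6,0],[0,0.05,-0.5,0,0],[0,0.05,-0.9,0,0],[0,0.05,-0.9,0,0],[0,0.05,-0.9,0,0],[0,0.05,-0.9,0,0]]'
python3 -m crank '[[0,0.05,-0.9,0,0],[0,0.05,-0.9,0,0],[0,0.05,-0.9,0,0],[0,0.05,-0.9,0,0],[0,0.05,-0.9,0,0],[0,0.05,-0.9,0,0],[0,0.05,-0.9,0,0],[0,0,-0.28,0,0],[0,0,0,0,0],[0,0,0,0,0]]'
python3 - <<'E'
from h import *
s=manip.observe(); q=s["tool_rot"]; print(s["eef_pos"],2*np.degrees(np.arctan2(q[1],q[0]))%360,s["gripper_width"])
c=viewer.read_camera("scene"); print(blobs(c,*RED,.15,40)); cv2.imwrite("pics/s5.png",c["color"][100:400,120:520])
c=viewer.read_camera("wrist"); cv2.imwrite("pics/w5.png",c["color"])
c=viewer.read_camera("top"); print(jars(c)); state(c)
E
```

```text
time: 18.4
eef_pos: [0.5369, 0.1454, 0.1422]
tool_rot: [-0.263, 0.965, -0.0, -0.001]
ft_force: [-0.5, 0.4, -2.5]
gripper_width: 0.055
gripper_force: 37.6
time: 19.23
eef_pos: [0.5475, -0.0502, 0.1426]
tool_rot: [-0.262, 0.965, 0.001, -0.001]
ft_force: [0.3, 1.2, -2.3]
gripper_width: 0.0551
gripper_force: 37.7
[ 0.54754972 -0.05022233  0.14263878] 210.39741856269296 0.05507848611011455
[(188, [275.5, 203.7], [0.5351, -0.0689], 48.1, [0.0127, 0.0165]), (223, [249.6, 302.8], [0.8139, 0.155], 45.9, [0.0057, 0.0198]), (240, [439.5, 297.3], [0.5337, 0.4176], -166.7, [0.0108, 0.0144])]
[([303.6, 149.2], [0.7337, 0.0578]), ([180.6, 264.5], [0.4354, 0.3766])]
pads [[0.667, 0.0183], [0.5727, 0.0438]] ang mod90 [29.8 29.8]
bar [([0.6058, -0.0157], -154.1)]
```

View pics/s5.png

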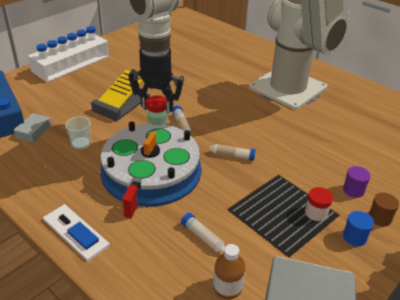

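Jar A is upright in the grip over the near pad (crop (157,105)). I'll lower it.

```bash
python3 -m crank '[[0,0.06,0.03,-0.7,0],[0,0,0,-0.6,0],[0,0,0,-0.2,0],[0,0,0,-0.1,0],[0,0,0,0,0]]'
python3 -m crank '[[0,0,0,-0.07,0],[0,0,0,0,0]]'
```

```text
time: 19.8
eef_pos: [0.5498, -0.0482, 0.0949]
tool_rot: [-0.264, 0.965, 0.0, -0.001]
ft_force: [0.6, 0.1, -1.9]
gripper_width: 0.0552
gripper_force: 37.7
time: 19.97
eef_pos: [0.5509, -0.0488, 0.0941]
tool_rot: [-0.263, 0.965, -0.0, 0.001]
ft_force: [-0.4, 0.7, -1.7]
gripper_width: 0.0551
gripper_force: 37.7
```

```bash
python3 -m crank '[[0,0,0,-0.08,0],[0,0,0,0,0]]' | grep -E 'eef|force:'
python3 -m crank '[[0,0,0,-0.08,0],[0,0,0,0,0]]'| grep -E 'eef|force:'
python3 -c "
from bench import manip
for i in range(3): print(manip.observe()['eef_pos'])"
```

```text
eef_pos: [0.5511, -0.0491, 0.0918]
ft_force: [0.4, 0.0, 1.1]
gripper_force: 37.6
eef_pos: [0.5512, -0.0491, 0.0917]
ft_force: [-4.2, 0.3, 14.3]
gripper_force: 38.9
[ 0.55120022 -0.04913673  0.09168215]
[ 0.55120022 -0.04913673  0.09168215]
[ 0.55120022 -0.04913673  0.09168215]
```

```bash
python3 -m crank '[[0,0,0,0.06,0],[1,0,0,0,0],[1,0,0,0,0],[1,0,0,0,0],[1,0,0,0,0],[1,0,0,0.5,0],[1,0,0,0.9,0],[1,0,0,0.9,0],[1,0,0,0.2,0],[1,-0.26,0.94,0,-0.88]]'
python3 -m crank '[[1,-0.26,0.94,0,-0.88],[1,-0.26,0.94,0,-0.88],[1,-0.26,0.94,0,-0.88],[1,-0.26,0.94,0,-0.88],[1,-0.26,0.94,0,-0.88],[1,-0.26,0.94,0,-0.88],[1,-0.26,0.94,0,-0.88],[1,-0.26,0.94,0,-0.88],[1,-0.26,0.94,0,-0.88],[1,-0.26,0.94,0,-0.88]]'
python3 -m crank '[[1,-0.26,0.94,0,-0.88],[1,-0.26,0.94,0,-0.88],[1,-0.26,0.94,0,-0.88],[1,-0.26,0.94,0,-0.88],[1,0,0,0,0],[1,0,0,0,0]]'
python3 - <<'E'
from h import *
s=manip.observe(); q=s["tool_rot"]; print(s["eef_pos"],2*np.degrees(np.arctan2(q[1],q[0]))%360)
c=viewer.read_camera("top"); print(jars(c),jars(c,.124)); state(c)
c=viewer.read_camera("wrist"); print(pts(c,"jar0",.004)); print(pts(c,"jar0",.064))
c=viewer.read_camera("scene"); print(pts(c,"jar0",.064))
E
```

```text
time: 21.13
eef_pos: [0.5457, -0.0241, 0.1679]
tool_rot: [-0.208, 0.978, -0.002, 0.003]
ft_force: [1.0, 1.0, -0.8]
gripper_width: 0.0855
gripper_force: 0.0
time: 21.97
eef_pos: [0.4636, 0.2624, 0.1647]
tool_rot: [0.312, 0.95, -0.0, -0.0]
ft_force: [0.5, 0.2, -0.2]
gripper_width: 0.0854
gripper_force: 0.0
time: 22.47
eef_pos: [0.4323, 0.3751, 0.1643]
tool_rot: [0.5, 0.866, -0.001, -0.0]
ft_force: [0.6, 0.2, -0.1]
gripper_width: 0.0851
gripper_force: 0.0
[0.43234707 0.37514216 0.16431254] 119.95295913837076
[([347.2, 217.0], [0.5549, -0.0543]), ([180.4, 264.5], [0.4354, 0.3771])] [([347.2, 217.0], [0.5495, -0.0483]), ([180.4, 264.5], [0.4362, 0.3609])]
pads [[0.6669, 0.0184], [0.6415, -0.076], [0.5727, 0.0436], [0.5284, -0.0434]] ang mod90 [29.9 29.9 29.9 19.2]
bar []
[(0.83, [389, 119], [0.439, 0.481]), (0.83, [199, 113], [0.297, 0.405]), (0.77, [326, 218], [0.436, 0.38]), (0.58, [296, 35], [0.34, 0.497])]
[(0.83, [389, 119], [0.43, 0.475]), (0.83, [199, 113], [0.316, 0.414]), (0.77, [326, 218], [0.428, 0.394]), (0.58, [296, 35], [0.351, 0.487])]
[(0.96, [472, 290], [0.372, 0.425]), (0.89, [439, 311], [0.486, 0.404]), (0.82, [276, 234], [0.548, -0.058]), (0.82, [469, 336], [0.504, 0.489]), (0.58, [500, 318], [0.407, 0.512]), (0.51, [251, 282], [0.717, 0.038])]
```

Jar A stands 3 mm from its pad's centre. Now jar B.

```bash
python3 -m crank '[[1,0.1,0.08,-0.8,0],[1,0,0,-0.9,0],[1,0,0,-0.9,0],[1,0,0,-0.9,0],[1,0,0,-0.8,0],[1,0,0,-0.2,0],[1,0,0,0,0]]'
python3 -m crank '[[0,0,0,0,0],[0,0,0,0,0],[0,0,0,0,0],[0,0,0,0,0],[0,0,0,0,0],[0,0,0,0,0],[0,0,0,0,0],[0,0,0,0,0]]' 35
python3 -m crank '[[0,0,0,0.5,0],[0,0,0,0.9,0],[0,0,0,0.9,0],[0,0,0,0.9,0],[0,0,0,0.6,0],[0,0,0,0,0]]'
```

```text
time: 23.35
eef_pos: [0.4351, 0.3745, 0.0283]
tool_rot: [0.503, 0.865, -0.002, -0.001]
ft_force: [-0.5, -0.2, -0.5]
gripper_width: 0.0852
gripper_force: 0.0
time: 24.02
eef_pos: [0.4377, 0.3775, 0.0327]
tool_rot: [0.502, 0.865, 0.002, 0.001]
ft_force: [-0.3, -0.0, 6.8]
gripper_width: 0.055
gripper_force: 38.1
time: 24.52
eef_pos: [0.4385, 0.3784, 0.1494]
tool_rot: [0.502, 0.865, 0.004, 0.002]
ft_force: [0.2, 1.2, -1.6]
gripper_width: 0.0554
gripper_force: 37.9
```

```bash
python3 -m crank '[[0,0.2,-0.5,0,0],[0,0.37,-0.93,0,0],[0,0.37,-0.93,0,0],[0,0.37,-0.93,0,0],[0,0.37,-0.93,0,0],[0,0.37,-0.93,0,0],[0,0.37,-0.93,0,0],[0,0.37,-0.93,0,0],[0,0.37,-0.93,0,0],[0,0.37,-0.93,0,0]]'|grep eef
python3 -m crank '[[0,0.37,-0.93,0,0],[0,0.37,-0.93,0,0],[0,0.2,-0.43,0,0],[0,0,0,0,0],[0,0,0,0,0]]'
python3 -c "
from h import *
c=viewer.read_camera('top'); print(jars(c),jars(c,.124)); state(c)"
```

```text
eef_pos: [0.5415, 0.1087, 0.1427]
time: 25.77
eef_pos: [0.5697, 0.0412, 0.143]
tool_rot: [0.503, 0.864, -0.0, -0.001]
ft_force: [-0.5, -0.4, -1.2]
gripper_width: 0.0552
gripper_force: 37.9
[([302.1, 145.9], [0.7423, 0.0617])] [([302.1, 145.9], [0.7274, 0.0617])]
pads [[0.6421, -0.0827]] ang mod90 [27.8]
bar []
```

```bash
python3 -m crank '[[0,0.1,0.08,-0.7,0],[0,0,0,-0.6,0],[0,0,0,-0.15,0],[0,0,0,0,0]]'| grep -E 'eef|force:'
python3 -m crank '[[0,0,0,-0.1,0],[0,0,0,0,0]]' | grep -E 'eef|force:'
python3 -m crank '[[0,0,0,-0.08,0],[0,0,0,0,0]]'| grep -E 'eef|force:'
```

```text
eef_pos: [0.571, 0.0453, 0.0988]
ft_force: [0.6, 0.2, -2.2]
gripper_force: 37.8
eef_pos: [0.5736, 0.0447, 0.0984]
ft_force: [-0.2, 0.0, -1.5]
gripper_force: 37.8
eef_pos: [0.5737, 0.0441, 0.096]
ft_force: [-0.3, -0.4, -1.7]
gripper_force: 37.8
```

```bash
python3 -m crank '[[0,0,0,-0.09,0],[0,0,0,0,0]]' | grep -E 'eef|force:'
python3 -m crank '[[0,0,0,-0.05,0],[0,0,0,0,0]]' | grep -E 'eef|force:'
```

```text
eef_pos: [0.5734, 0.044, 0.0927]
ft_force: [-0.0, -0.5, -0.8]
gripper_force: 38.1
eef_pos: [0.5739, 0.044, 0.0926]
ft_force: [-1.8, 0.7, 4.3]
gripper_force: 38.4
```

```bash
python3 -m crank '[[0,0,0,0.05,0],[1,0,0,0,0],[1,0,0,0,0],[1,0,0,0,0],[1,0,0,0,0],[1,0,0,0.5,0],[1,0,0,0.9,0],[1,0,0,0.9,0],[1,0,0,0.9,0],[0,-0.4,-0.93,0,0]]'|grep eef
python3 -m crank '[[0,-0.4,-0.93,0,0],[0,-0.4,-0.93,0,0],[0,-0.4,-0.93,0,0],[0,-0.4,-0.93,0,0],[0,-0.4,-0.93,0,0],[0,-0.4,-0.93,0,0],[0,-0.4,-0.93,0,0],[0,-0.4,-0.93,0,0],[0,-0.4,-0.93,0,0],[0,-0.4,-0.93,0,0]]'|grep eef
python3 - <<'E'
from h import *
c=viewer.read_camera("top"); print(jars(c,.124)); state(c); print(pts(c,"pedal_pad",.069,2))
cv2.imwrite("pics/t6.png",cv2.resize(c["color"][130:310,255:495],(800,600)))
c=viewer.read_camera("scene"); print(pts(c,"pedal_pad",.069,2),pts(c,"jar0",.064))
c=viewer.read_camera("wrist"); print(pts(c,"pedal_pad",.069,2))
for b in blobs(c,(20,150,80),(32,255,255),.06,300): print(b)
E
```

```text
eef_pos: [0.5665, 0.0195, 0.1947]
eef_pos: [0.4405, -0.2642, 0.1888]
[([303.7, 149.2], [0.7193, 0.0579]), ([309.0, 208.2], [0.5719, 0.0459]), ([347.4, 216.5], [0.5506, -0.049])]
pads [[0.6672, 0.0181], [0.6413, -0.0759], [0.5294, -0.041]] ang mod90 [29.5 29.8 17.9]
bar [([0.6056, -0.0158], -155.3)]
[(0.86, [450, 271], [0.412, -0.321])]
[(0.91, [249, 178], [0.413, -0.324])] [(0.85, [298, 256], [0.57, 0.049]), (0.76, [475, 292], [0.372, 0.431]), (0.75, [277, 237], [0.553, -0.048]), (0.62, [472, 334], [0.495, 0.491])]
[(0.96, [256, 279], [0.414, -0.325]), (0.28, [607, 51], [0.549, -0.047])]
(8675, [291.0, 274.7], [0.44, -0.3105], -151.0, [0.021, 0.0417])
```

View pics/t6.png

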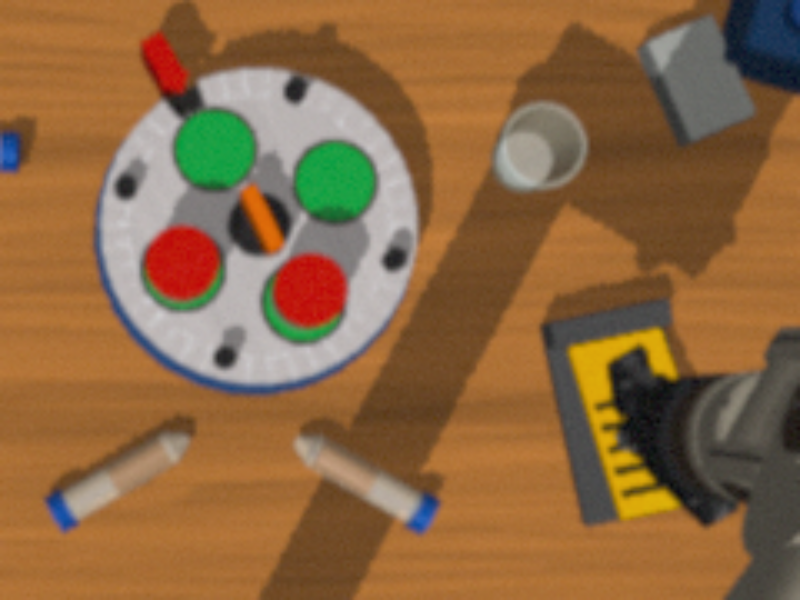

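Both jars stand on their pads, at crop (182,262) and (310,288), and the notch is at the pointer. Now the pedal.

```bash
python3 -m crank '[[0,-0.5,-0.98,0,0],[0,-0.42,-0.98,0,0],[0,0,0,0,0],[0,0,0,-0.9,0],[0,0,0,-0.9,0],[0,0,0,-0.9,0],[0,0,0,-0.5,0],[0,0,0,0,0]]'
python3 -m crank '[[0,0,0,-0.5,0],[0,0,0,-0.5,0],[0,0,0,-0.5,0],[0,0,0,0,0]]'
```

```text
time: 29.5
eef_pos: [0.412, -0.3186, 0.0889]
tool_rot: [0.501, 0.865, 0.001, -0.004]
ft_force: [-0.9, 0.2, -0.2]
gripper_width: -0.0003
gripper_force: 0.0
time: 29.83
eef_pos: [0.415, -0.3219, 0.0481]
tool_rot: [0.501, 0.865, -0.001, 0.001]
ft_force: [-1.3, -0.6, 8.3]
gripper_width: -0.0
gripper_force: 4.2
```

```bash
python3 -m crank '[[0,0,0,-0.25,0],[0,0,0,-0.1,0],[0,0,0,0,0]]'
python3 -m crank '[[0,0,0,-0.1,0],[0,0,0,0,0]]'
```

```text
time: 30.08
eef_pos: [0.4147, -0.3224, 0.0398]
tool_rot: [0.502, 0.865, -0.001, 0.001]
ft_force: [-4.0, -0.1, 10.6]
gripper_width: 0.0
gripper_force: 5.1
time: 30.25
eef_pos: [0.4148, -0.3225, 0.0392]
tool_rot: [0.502, 0.865, -0.001, 0.002]
ft_force: [-7.7, 2.4, 22.0]
gripper_width: -0.0003
gripper_force: 11.0
```

It is on the stop: the force jumped to 22 N at z = 0.039. I'll hold it, then let go.

```bash
python3 -m crank '[[0,0,0,0,0],[0,0,0,0,0],[0,0,0,0,0],[0,0,0,0,0],[0,0,0,0,0],[0,0,0,0,0],[0,0,0,0,0],[0,0,0,0,0],[0,0,0,0,0],[0,0,0,0,0]]'|grep -E 'eef|ft'
python3 -m crank '[[0,0,0,0,0],[0,0,0,0,0],[0,0,0,0.5,0],[0,0,0,0.7,0],[0,0,0,0.9,0],[0,0,0,0.9,0],[0,0,0,0.9,0],[0,-0.8,-0.8,0,0],[0,-0.8,-0.8,0,0],[0,-0.8,-0.8,0,0]]'
python3 -m crank '[[0,-0.8,-0.8,0,0],[0,0,0,0,0],[0,0,0,0,0]]' | grep ft
python3 - <<'E'
from h import *
c=viewer.read_camera("top"); print(jars(c,.124)); state(c); print(pts(c,"pedal_pad",.069,2),pts(c,"tube_a",0),pts(c,"beaker",0))
cv2.imwrite("pics/t7.png",cv2.resize(c["color"][130:310,255:495],(800,600)))
c=viewer.read_camera("scene"); cv2.imwrite("pics/s7.png",cv2.resize(c["color"][120:360,180:500],(800,600)))
E
```

```text
eef_pos: [0.4148, -0.3225, 0.0392]
ft_force: [-7.4, 2.9, 22.1]
time: 31.92
eef_pos: [0.3428, -0.3942, 0.154]
tool_rot: [0.5, 0.866, -0.0, 0.002]
ft_force: [-0.4, 0.1, -1.0]
gripper_width: 0.0001
gripper_force: 0.0
ft_force: [-0.5, -0.2, -0.2]
[([303.9, 149.1], [0.7195, 0.0574]), ([309.2, 208.2], [0.572, 0.0455]), ([347.5, 216.5], [0.5506, -0.0491])]
pads [[0.6673, 0.0182], [0.6412, -0.0759], [0.5291, -0.0412]] ang mod90 [29.6 29.7 17.9]
bar [([0.6057, -0.0157], -154.9)]
[(0.96, [453, 270], [0.415, -0.328]), (0.68, [357, 185], [0.638, -0.079])] [(0.86, [294, 270], [0.418, 0.088]), (0.78, [363, 275], [0.4, -0.103])] [(0.83, [411, 177], [0.67, -0.239])]
```

View pics/s7.png

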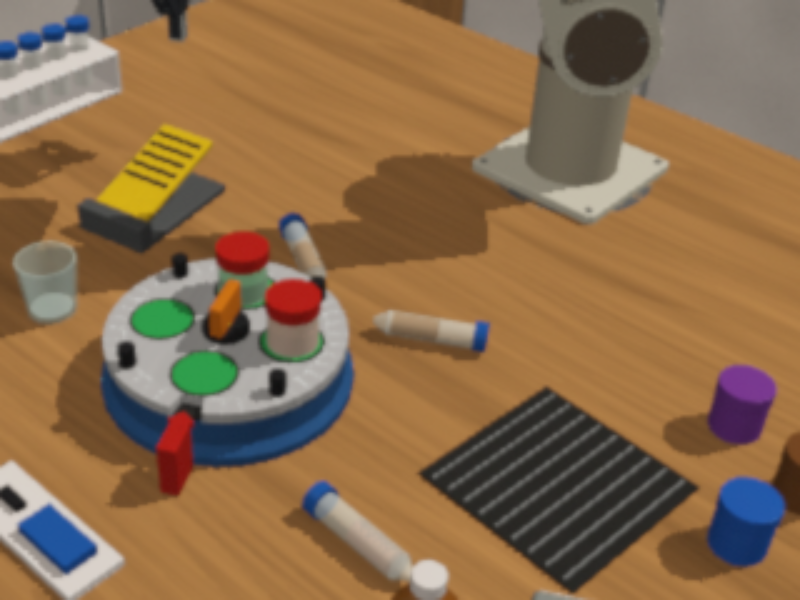

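The scene view shows both red jars upright on their pads at (243,265) and (293,320), and the notch at the pointer at (187,410). The pedal is up and the mat is empty, so I'm handing in.

```bash
python3 -c "
from bench import manip; print(manip.finish_job())"
```

```text
the job is handed in; nothing more can be done
None
```

I handed the job in with the knob tight, the notch at the pointer, both red-capped jars upright within about 4 mm of their pad centres and the pedal pressed to its stop and back up; the hand-in returned no verdict.

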